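# Scoop the ball knobs out of the nuts

## Robot

A 6-joint arm with a two-finger parallel gripper is mounted at the origin on the work surface. World frame = base frame: x ahead of the robot, y to its left, z up, the work surface at z = 0. Lengths are in m, angles in rad, forces in N, time in s.
With the tool pointing down it reaches from about 0.25 to 0.775 m from the base axis. Payload 4 kg.
Tool frame: the origin (TCP) lies at the very end of the fingers, on their centre line; the grasp point (between the pads) lies tcp_to_grasp behind it (tcp_to_grasp is the distance from the TCP to the grasp point, in m); z points along the fingers, y is the line along which they close (so a half turn about z gives the same grasp; the last joint's range is limited). The gripper opens to 94 mm and grips with 3 to 60 N. Pads are 16 mm wide; open, the fingers measure 119 mm over their backs; the gripper's body (75 mm by 177 mm) begins 78 mm behind the grasp point.
Start: joints at [-1.29, 0.087, 1.371, -0, 1.684, -0.103], TCP at [0.206, -0.51, 0.206] pointing down, gripper open.
Joint ranges: [-3.1, 3.1], [-0.76, 2.03], [0.27, 2.55], [-1.08, 4.22], [0.17, 2.65], [-2.57, 2.57]. Speed limits (rad/s): [2.79, 2.79, 3.14, 3.14, 3.14, 3.14].

## Interface

Orientations are given as [roll, pitch, yaw] about the fixed x, y, z axes, in that order (R = Rz(yaw) Ry(pitch) Rx(roll)).
In Python, from workcell import * gives the robot as it stands.
- The arm moves only by the tool drive_tool, never from a script. Its argument "series" is text: rows parted by semicolons, each of 7 numbers parted by spaces: the shift along the tool's x, y, z in m, then the turn, a rotation vector about the tool's x, y, z in degrees, then the gripper command: -1 is fully open, 1 is shut, values between are in proportion. A call has 1 to 12 rows; each row is the pose to reach, as a shift and turn from the pose commanded when the call began, along the tool's axes at that moment; what a row does not reach only later rows make up. A row lasts 1/10 s, in which the tool goes at most 50 mm and 8.59 degrees, less where a joint would pass 70% of its speed; a pose out of reach is approached as far as the arm can. A call with a gripper value outside its range is refused whole. The fingers move at their own pace and stop on an object; "grip_force" is the grip in N (left out, the last holds). Time passes only in rows, so rows that repeat a pose let the fingers close. It gives the time, the measured TCP pose, the force, the opening and the grip force at its end, in the units of the state.
- get_state(): the state, without advancing time (a new reading comes with each control period).
- grab_frame(name): name is "side" or "top" or "wrist"; returns the picture (384x512x3 uint8, red, green, blue); there is no depth.
- get_calibration(name): a dict with "mtx" (3x3 intrinsics, pixels), "R" (3x3) and "t" (3): a world point X has camera coordinates R X + t. Camera axes: x right, y down, z forward; pixel columns grow to the right and rows downward; lengths in m; the calibration is good to about 2 mm. The wrist camera is an equidistant fisheye: a pixel r from the principal point sees the ray r / f radians off the axis. A picture is of the moment at which its call begins: read the wrist's pose just before it. get_calibration takes no time and is no camera call; for the wrist camera it gives the pose at the moment of the call.
- sign_off(): hands the job in; it is judged then, once.
The state is a dict: "time_s": time; "joint_positions": joint angles; "qd": joint speeds; "tau": joint torques, N m; "eef_pos": TCP position; "orientation": TCP orientation; "wrist_force": force on the tool from outside, world axes, zero at the start; "ft_torque": the same for the moment, N m; "width": finger opening in m; "finger_force": force on a finger pad.
Only numpy, scipy, OpenCV 4.12 (cv2) and the standard library are available. Lean on these libraries where they do the work, as an engineer would, in place of code of your own. Each camera call takes 0.05 s, during which the arm holds its last target. There are 200 camera calls.

## Task

Take the slotted wire scoop (orange grip), run it along the middle of the floor of the grey parts tray to scoop up both yellow ball knobs while the small nuts drop through and stay in that tray, then set the scoop down upright inside the red tray with both knobs still in it and let go. Do not touch the knobs with the gripper, and leave the solid scoop (blue grip) where it is.

Things in the scene. Friction and masses are not known exactly. Their poses are not given: they have to be found in the camera images.
- scoop_grip (a point): Slotted wire scoop, ORANGE grip (0.19 to 0.35 kg): basket 120 mm long, 129 wide, flat on its tines. Point: middle of the grip, an upright 24 x 24 mm block 66 to 120 mm above the scoop's underside (point at 95), on a rod arch (top 69) over the basket's middle. Pinched front and back (fingers closing along x) it stays level. +x: open mouth, the way the tines point; back 53 mm behind this point; z up.
- scoop_mouth (a point): Same scoop: middle of the mouth, at the tine ends, 67.5 mm ahead of the grip, at underside height. Six 4 mm tines, at 12.5, 37.5 and 62.5 mm each side. On the floor they pass under a knob's both sides (one met head-on is only pushed ahead); lifted, it hangs in a slot; 5 mm end beads keep it in within 10 degrees of level. Nuts fall through. Sweep slowly, mouth close up to the tray's end wall.
- solid_grip (a point): Bystander: the solid sheet-steel scoop with the BLUE grip, same size and shape but with a closed bottom; this point is the centre of its grip, 95 mm above its underside. Leave it where it is.
- tray: Open grey parts tray, fixed: 280 (x) x 175 (y) x 40 mm high outside, walls and floor 5 mm thick. Origin: centre of its underside, on the bench. Knobs and nuts start in its +x half (knobs 20 to 75 mm ahead of its centre, about 25 mm either side of its centre line: in line with slots of a scoop run along that line); its -x half is empty: room to lower the scoop in, mouth to +x.
- red_tray: The shallow red tray, fixed to the bench: 200 x 200 mm, 10 mm high, wall and floor 4 mm thick. Origin: centre of its underside on the bench.
- knob_a_center (a point): A yellow ball knob, a plain 30 mm ball, 25 g; it rolls. Point: its centre.
- knob_b_center (a point): The other yellow ball knob, the same.
- nut_a_center (a point): A small dark hex nut, 10 mm across the flats, 5 mm thick, lying in the parts tray. Point: its centre.
- nut_b_center (a point): A small dark hex nut, 10 mm across the flats, 5 mm thick, lying in the parts tray. Point: its centre.
- nut_c_center (a point): A small dark hex nut, 10 mm across the flats, 5 mm thick, lying in the parts tray. Point: its centre.

How it is judged:
By the outcome, as a careful person would: the job done as asked, in the order asked, and still so for the second after the job is handed in, with the robot touching nothing.
It also fails if it takes over 69 s, if anything falls off the work surface, if the arm or the gripper's body presses on something with over 40 N, if the wrist force passes 120 N, or if a joint passes its speed limit or range.

## Working session

There is one attempt and no reset: what is moved stays moved. The work goes in short steps, Python scripts to look and compute and a tool call to move; the robot and the scene stay as the last step left them, time stands still between calls to the robot, and variables do not carry over. Pictures are saved under pics/ and viewed, at most 10 in all, crops included, and the job is handed in when it is done.

Besides the shell and the picture viewer there is one more tool, called after "Request:" by a JSON object that holds its "method" and its "body", one argument or row to a line. drive_tool: Moves the arm, as the interface text tells. Its arguments: {"type":"object","properties":{"series":{"type":"string"},"grip_force":{"type":"number"}},"required":["series"]}

```bash
mkdir -p pics
python3 - <<'E'
from workcell import *
import cv2,numpy as np
s=get_state();print({k:np.round(v,3).tolist() for k,v in s.items()})
for n in("top","side"):
    f=grab_frame(n);cv2.imwrite(f"pics/{n}0.png",cv2.cvtColor(f,cv2.COLOR_RGB2BGR))
    c=get_calibration(n);print(n,np.round(c["mtx"],1).tolist(),np.round(c["R"],3).tolist(),np.round(c["t"],3).tolist())
E
```

```text
{'time_s': 0.0, 'joint_positions': [-1.29, 0.088, 1.372, -0.0, 1.684, -0.103], 'qd': [-0.0, -0.0, -0.002, 0.002, -0.0, -0.002], 'tau': [-0.002, -34.018, -30.243, 0.071, 0.033, -0.0], 'eef_pos': [0.206, -0.509, 0.204], 'orientation': [-3.139, -0.0, 0.384], 'wrist_force': [-0.609, 0.155, -0.255], 'ft_torque': [0.03, 0.016, -0.008], 'finger_force': 0.0, 'width': 0.094}
top [[449.6, 0.0, 251.0], [0.0, 449.6, 194.5], [0.0, 0.0, 1.0]] [[0.018, -1.0, 0.009], [-0.988, -0.019, -0.152], [0.152, -0.006, -0.988]] [0.013, 0.525, 1.032]
side [[476.3, 0.0, 259.3], [0.0, 476.3, 192.4], [0.0, 0.0, 1.0]] [[0.961, -0.278, -0.011], [-0.196, -0.649, -0.735], [0.197, 0.708, -0.678]] [-0.502, 0.183, 0.988]
```

View pics/top0.png

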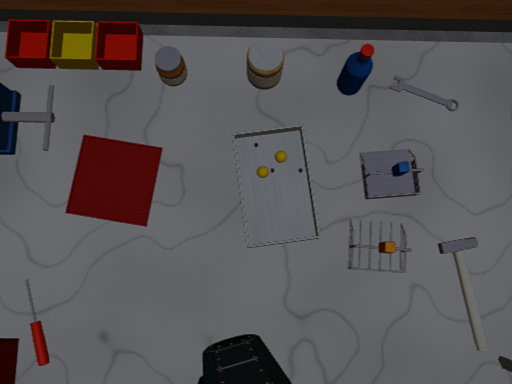

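View pics/side0.png

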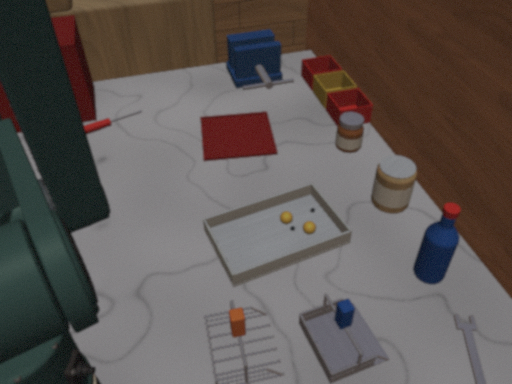

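The top view shows the grey tray around (276,187) with yellow knobs at (281,157) and (263,172). The orange scoop grip is at (390,247), the blue one at (402,168), and the red tray at about (115,181). The arch runs along image columns, so the tines run roughly along world x.

```bash
cat > h.py <<'E'
from workcell import *
import cv2,numpy as np
def ray(c,p):
    d=c["R"].T@np.array([(p[0]-c["mtx"][0,2])/c["mtx"][0,0],(p[1]-c["mtx"][1,2])/c["mtx"][1,1],1]);return -c["R"].T@c["t"],d
def plane(c,p,z):
    o,d=ray(c,p);return o+d*(z-o[2])/d[2]
def two(c1,p1,c2,p2):
    o1,d1=ray(c1,p1);o2,d2=ray(c2,p2)
    s=np.linalg.lstsq(np.c_[d1,-d2],o2-o1,rcond=None)[0];a,b=o1+d1*s[0],o2+d2*s[1]
    return (a+b)/2,np.linalg.norm(a-b)
def blobs(im,lo,hi,amin=15):
    m=cv2.inRange(cv2.cvtColor(im,cv2.COLOR_BGR2HSV),lo,hi)
    n,l,s,c=cv2.connectedComponentsWithStats(m)
    return [(c[i].round(1).tolist(),int(s[i,4]),s[i,:4].tolist()) for i in range(1,n) if s[i,4]>=amin]
E
python3 - <<'E'
from h import *
T,S=cv2.imread("pics/top0.png"),cv2.imread("pics/side0.png")
for nm,lo,hi in(("orange",(5,150,90),(18,255,255)),("yellow",(19,130,90),(32,255,255)),("blue",(105,150,90),(120,255,255)),("red",(0,180,60),(4,255,255))):
    print(nm,"T",blobs(T,lo,hi),"S",blobs(S,lo,hi))
ct=get_calibration("top")
for p in[(233,135),(301,127),(318,237),(247,246)]:print("tray rim",plane(ct,p,.04).round(3))
for p in[(84,136),(162,148),(147,225),(67,212)]:print("red",plane(ct,p,.01).round(3))
a=cv2.resize(T[205:285,335:425],None,fx=6,fy=6,interpolation=2)
cv2.imwrite("pics/crop1.png",a)
E
```

```text
orange T [([389.4, 246.6], 43, [385, 242, 11, 11])] S [([327.3, 72.5], 79, [313, 69, 30, 8]), ([342.4, 89.8], 79, [326, 85, 35, 10]), ([352.0, 132.2], 47, [344, 130, 17, 5]), ([237.0, 321.4], 314, [230, 309, 14, 27])]
yellow T [([51.6, 40.6], 56, [50, 21, 5, 37]), ([76.9, 21.3], 44, [56, 21, 38, 4]), ([76.6, 45.7], 759, [58, 26, 35, 33]), ([280.9, 155.8], 85, [276, 151, 11, 10]), ([262.6, 171.2], 86, [258, 166, 10, 11]), ([389.9, 246.9], 61, [386, 243, 9, 9])] S [([332.1, 81.3], 439, [314, 71, 42, 21]), ([285.8, 216.9], 88, [281, 212, 11, 11]), ([308.9, 227.0], 92, [304, 222, 11, 11])]
blue T [([403.8, 166.3], 84, [399, 162, 10, 10])] S [([248.4, 35.4], 103, [230, 31, 41, 9]), ([268.7, 44.0], 24, [261, 43, 15, 3]), ([445.8, 237.6], 280, [435, 230, 23, 16]), ([345.3, 306.1], 118, [338, 300, 15, 13])]
red T [([31.2, 42.4], 908, [5, 19, 45, 40]), ([119.2, 44.4], 1019, [95, 21, 44, 40]), ([367.2, 49.7], 123, [361, 44, 13, 12]), ([114.2, 180.5], 6011, [67, 135, 94, 91]), ([39.2, 343.3], 446, [31, 321, 18, 45])] S [([65.9, 34.9], 306, [53, 16, 24, 42]), ([319.0, 66.1], 377, [303, 55, 38, 31]), ([73.6, 66.6], 107, [66, 57, 17, 21]), ([77.4, 81.5], 58, [71, 76, 14, 12]), ([85.0, 102.3], 140, [78, 89, 15, 29]), ([348.8, 102.8], 682, [327, 88, 46, 33]), ([4.2, 104.6], 107, [0, 90, 12, 27]), ([91.3, 115.2], 15, [88, 113, 6, 6]), ([237.6, 135.7], 1142, [203, 114, 72, 44]), ([96.4, 125.6], 115, [85, 120, 24, 13]), ([451.6, 209.3], 180, [443, 202, 18, 16])]
tray rim [0.67  0.069 0.04 ]
tray rim [ 0.694 -0.096  0.04 ]
tray rim [ 0.427 -0.137  0.04 ]
tray rim [0.402 0.03  0.04 ]
red [0.669 0.441 0.01 ]
red [0.642 0.246 0.01 ]
red [0.45  0.273 0.01 ]
red [0.478 0.468 0.01 ]
```

View pics/crop1.png

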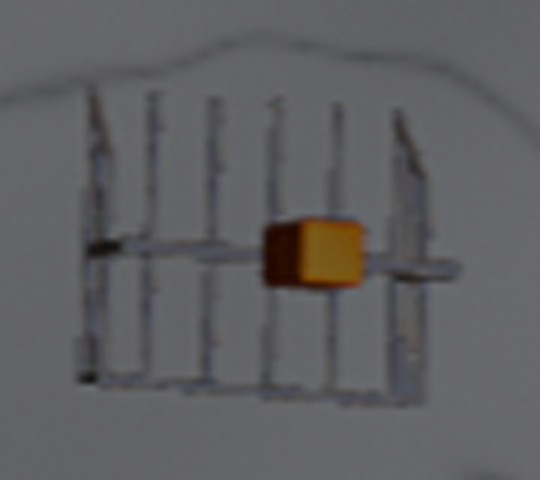

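Run:
```python
from h import *
ct,cs=get_calibration("top"),get_calibration("side")
g=two(ct,(388.5,246.6),cs,(237,321.4));print("grip2",g[0].round(3),g[1].round(4))
print("grip top plane .12",plane(ct,(390.2,247),.12).round(4))
K={}
for n,a,b in(("a",(280.9,156.2),(285.8,216.9)),("b",(262.6,171.6),(308.9,227.0))):
    K[n]=plane(ct,a,.02);print("knob",n,K[n].round(4))
    for q in((285.8,217.2),(308.9,227.2)):
        r=two(ct,a,cs,q);print("  two",r[0].round(4),r[1].round(4))
bl,br=plane(ct,(349.2,268),.004),plane(ct,(405,271.7),.004)
tl,tr=plane(ct,(350.3,219.7),.004),plane(ct,(401.3,223.3),.004)
for p in(bl,br,tl,tr):print(p.round(4))
f=np.degrees
print("yaw back",f(np.arctan2((br-bl)[0],-(br-bl)[1])),"tips",f(np.arctan2((tr-tl)[0],-(tr-tl)[1])))
# tray by mask of floor interior
T=cv2.imread("pics/top0.png")
c=np.array([.548,-.0335]);y=np.radians(8.5);u=np.array([np.cos(y),np.sin(y)]);v=np.array([-u[1],u[0]])
for k in K:print(k,"tray frame",((K[k][:2]-c)@u).round(4),((K[k][:2]-c)@v).round(4))
cv2.imwrite("pics/crop2.png",cv2.convertScaleAbs(cv2.resize(T[120:255,225:330],None,fx=4.4,fy=4.4,interpolation=2),alpha=1.6))
```

```text
grip2 [ 0.404 -0.284  0.098] 0.002
grip top plane .12 [ 0.4029 -0.2812  0.12  ]
knob a [ 0.6246 -0.0494  0.02  ]
  two [ 0.5915 -0.0438  0.0661] 0.0428
  two [ 0.624  -0.0493  0.0208] 0.0008
knob b [ 0.585  -0.0049  0.02  ]
  two [ 0.5846 -0.0048  0.0206] 0.0006
  two [ 0.617  -0.0108 -0.0235] 0.0457
[ 0.3556 -0.2174  0.004 ]
[ 0.3492 -0.352   0.004 ]
[ 0.4725 -0.2219  0.004 ]
[ 0.466  -0.3469  0.004 ]
yaw back -2.716900743298622 tips -2.968504310064258
a tray frame 0.0734 -0.027
b tray frame 0.0409 0.0229
```

View pics/crop2.png

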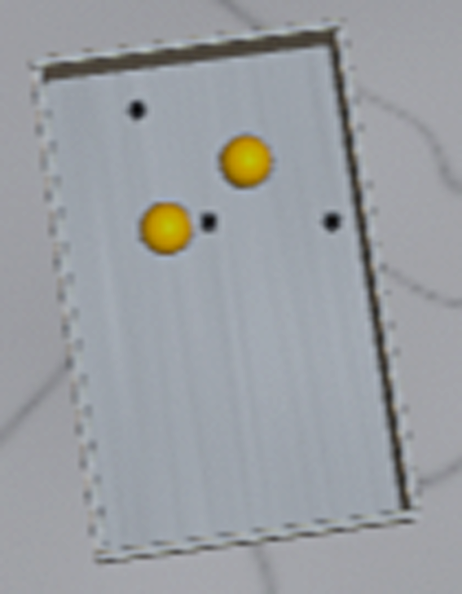

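The enlarged view shows the mouth facing +x and a scoop heading of about -2.8°. The grip is near (0.403,-0.2825). The tray centre is about (0.547,-0.035) with yaw 8.5°, and the knobs are at ±25 mm laterally, as they should be.

Request:
{"method": "drive_tool", "body": {
  "series": "0.268 -0.136 0 0 0 -65.2 -1;0.268 -0.136 0 0 0 -65.2 -1;0.268 -0.136 0 0 0 -65.2 -1;0.268 -0.136 0 0 0 -65.2 -1;0.268 -0.136 0 0 0 -65.2 -1;0.268 -0.136 0 0 0 -65.2 -1;0.268 -0.136 0 0 0 -65.2 -1;0.268 -0.136 0 0 0 -65.2 -1;0.268 -0.136 0 0 0 -65.2 -1;0.268 -0.136 0 0 0 -65.2 -1;0.268 -0.136 0 0 0 -65.2 -1;0.268 -0.136 0 0 0 -65.2 -1"
}}

```text
time_s: 1.3
eef_pos: [0.4032, -0.2839, 0.2054]
orientation: [-3.141, -0.0, 1.52]
wrist_force: [-0.1, 0.1, 0.6]
width: 0.0938
finger_force: 0.0
```

```bash
cat >> h.py <<'E'
from scipy.spatial.transform import Rotation as Ro
def wray(c,p):
    v=np.array([p[0]-c["mtx"][0,2],p[1]-c["mtx"][1,2]]);r=np.linalg.norm(v);a=r/c["mtx"][0,0]
    return -c["R"].T@c["t"],c["R"].T@np.r_[v/max(r,1e-9)*np.sin(a),np.cos(a)]
def wplane(c,p,z):
    o,d=wray(c,p);return o+d*(z-o[2])/d[2]
def shift(target,head):
    "tool-frame shift+turn to put TCP at target, pointing down, tool y along heading (deg)"
    s=get_state();R=Ro.from_euler("xyz",s["orientation"]);G=Ro.from_euler("xyz",[np.pi,0,np.radians(head+90)])
    print("pos",np.round(s["eef_pos"],4),"rpy",np.degrees(s["orientation"]).round(2),"t",s["time_s"],"F",np.round(s["wrist_force"],1),"w",round(s["width"],4))
    print("shift",R.inv().apply(np.array(target)-s["eef_pos"]).round(4),"turn",np.degrees((R.inv()*G).as_rotvec()).round(2))
E
python3 - <<'E'
from h import *
import workcell
print([n for n in dir(workcell) if n[0]!='_'], globals().get("tcp_to_grasp"))
c=get_calibration("wrist");f=cv2.cvtColor(grab_frame("wrist"),cv2.COLOR_RGB2BGR);cv2.imwrite("pics/w1.png",f)
print(c["mtx"].round(1).tolist(),c["R"].round(2).tolist(),(-c["R"].T@c["t"]).round(3))
shift([.403,-.2825,.095],-2.8)
for b in blobs(f,(5,150,90),(24,255,255),40):print(b,wplane(c,b[0],.11).round(4))
E
```

```text
['IKError', 'get_calibration', 'get_state', 'grab_frame', 'sign_off', 'tcp_to_grasp'] 0.0188
[[297.3, 0.0, 252.8], [0.0, 297.3, 192.4], [0.0, 0.0, 1.0]] [[1.0, -0.05, -0.0], [-0.05, -0.97, 0.23], [-0.01, -0.23, -0.97]] [ 0.406 -0.219  0.385]
pos [ 0.4033 -0.2839  0.2054] rpy [-180.      0.     87.11] t 1.35 F [-0.3 -1.1 -0.7] w 0.0938
shift [ 0.0014 -0.0003  0.1104] turn [-0.    0.   -0.09]
([406.5, 6.1], 180, [398, 0, 18, 14]) [ 0.572  -0.0929  0.11  ]
([253.5, 194.6], 578, [241, 183, 26, 25]) [ 0.4038 -0.285   0.11  ]
```

View pics/w1.png

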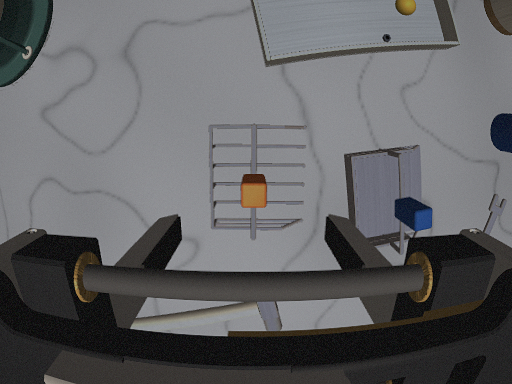

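The wrist view has the orange grip at (253,194), centred between the fingers, with the mouth to the right (+x). Next I descend and grip.

Request:
{"method": "drive_tool", "body": {
  "series": "0 0 0.03 0 0 0 -1;0 0 0.07 0 0 0 -1;0 0 0.1 0 0 0 -1;0 0 0.12 0 0 0 -1;0 0 0.129 0 0 0 -1;0 0 0.129 0 0 0 -1;0 0 0.129 0 0 0 0.3;0 0 0.129 0 0 0 1;0 0 0.129 0 0 0 1;0 0 0.129 0 0 0 1;0 0 0.129 0 0 0 1;0 0 0.129 0 0 0 1",
  "grip_force": 40
}}

```text
time_s: 2.55
eef_pos: [0.4036, -0.2836, 0.0767]
orientation: [3.141, 0.0, 1.522]
wrist_force: [0.1, 0.1, 0.8]
width: 0.0492
finger_force: 0.0
```

Request:
{"method": "drive_tool", "body": {
  "series": "0 0 0 0 0 0 1;0 0 0 0 0 0 1;0 0 -0.01 0 0 0 1;0 0 -0.03 0 0 0 1;0 0 -0.06 0 0 0 1;0 0 -0.09 0 0 0 1;0 0 -0.11 0 0 0 1;0 0 -0.12 0 0 0 1;0 0 -0.12 0 0 0 1;0 0 -0.12 0 0 0 1"
}}

```text
time_s: 3.55
eef_pos: [0.4031, -0.2832, 0.1954]
orientation: [-3.14, -0.001, 1.522]
wrist_force: [0.2, -0.2, -1.7]
width: 0.0237
finger_force: 40.0
```

Run:
```python
from h import *
y=np.radians(8.5);c=np.array([.547,-.035]);g=c-.068*np.array([np.cos(y),np.sin(y)])
print(g);shift([*g,.2],8.5)
f=cv2.cvtColor(grab_frame("wrist"),cv2.COLOR_RGB2BGR);cv2.imwrite("pics/w2.png",f)
```

```text
[ 0.47974692 -0.04505104]
pos [ 0.4031 -0.2832  0.1954] rpy [-1.7992e+02 -6.0000e-02  8.7190e+01] t 3.55 F [ 0.2 -0.2 -1.7] w 0.0237
shift [ 0.2416  0.0649 -0.0045] turn [ -0.08  -0.07 -11.31]
```

View pics/w2.png

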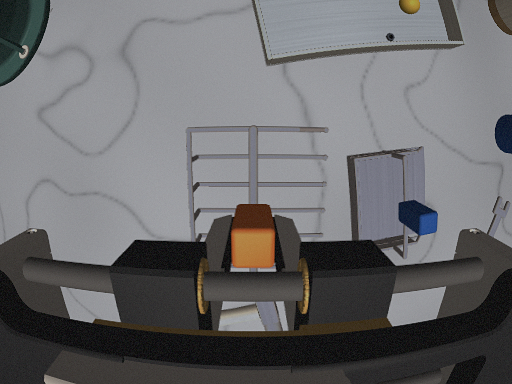

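The scoop is held level with an opening of 23.7 mm, mouth to +x. I carry it to above the empty half of the tray.

Request:
{"method": "drive_tool", "body": {
  "series": "0.025 0.007 0 0 0 -1.2 1;0.06 0.016 0 0 0 -2.8 1;0.1 0.027 0 0 0 -4.7 1;0.14 0.038 0 0 0 -6.6 1;0.18 0.048 0 0 0 -8.4 1;0.215 0.058 0 0 0 -10.1 1;0.235 0.063 0 0 0 -11 1;0.2415 0.065 0 0 0 -11.3 1;0.2415 0.065 0 0 0 -11.3 1;0.2415 0.065 0 0 0 -11.3 1"
}}

```text
time_s: 4.6
eef_pos: [0.4798, -0.0464, 0.1957]
orientation: [-3.14, 0.0, 1.718]
wrist_force: [0.1, -0.2, -1.7]
width: 0.0233
finger_force: 40.0
```

Run:
```python
from h import *
c=get_calibration("wrist");f=cv2.cvtColor(grab_frame("wrist"),cv2.COLOR_RGB2BGR);cv2.imwrite("pics/w3.png",f)
u=np.array([np.cos(np.radians(8.5)),np.sin(np.radians(8.5))]);v=np.array([-u[1],u[0]])
shift([.4797,-.0451,.0815],8.5);g=np.array(get_state()["eef_pos"][:2])
for b in blobs(f,(19,130,90),(32,255,255),100):
    p=wplane(c,b[0],.02);print(b,p.round(4),"rel grip along/lat",((p[:2]-g)@u).round(4),((p[:2]-g)@v).round(4))
for b in blobs(f,(5,150,90),(18,255,255),100):print("or",b)
```

```text
pos [ 0.4799 -0.0466  0.1959] rpy [-1.7993e+02  2.0000e-02  9.8400e+01] t 4.65 F [ 0.7  0.3 -1.9] w 0.0237
shift [0.0016 0.0002 0.1144] turn [-0.07  0.02 -0.1 ]
([342.8, 159.4], 397, [332, 148, 22, 23]) [ 0.5859 -0.0061  0.02  ] rel grip along/lat 0.1109 0.0244
([364.2, 198.5], 355, [354, 188, 21, 22]) [ 0.6257 -0.0508  0.02  ] rel grip along/lat 0.1436 -0.0257
or ([252.6, 246.9], 1678, [231, 228, 44, 40])
```

View pics/w3.png

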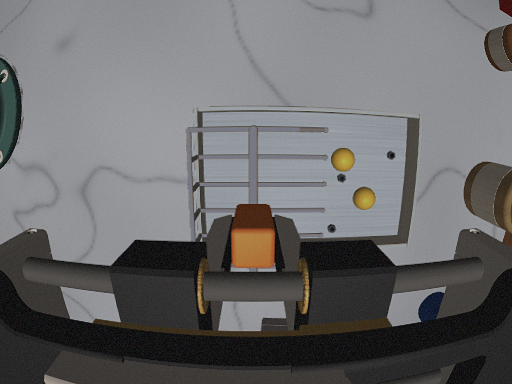

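The knobs sit at +24.4 and -25.7 mm laterally from the grip, in line with the slots at ±25. The basket is over the empty half, so I lower it.

Request:
{"method": "drive_tool", "body": {
  "series": "0 0 0.02 0 0 0 1;0 0 0.05 0 0 0 1;0 0 0.08 0 0 0 1;0 0 0.1 0 0 0 1;0 0 0.107 0 0 0 1;0 0 0.11 0 0 0 1;0 0 0.111 0 0 0 1;0 0 0.112 0 0 0 1;0 0 0.113 0 0 0 1;0 0 0.113 0 0 0 1;0 0 0.113 0 0 0 1"
}}

```text
time_s: 5.75
eef_pos: [0.4794, -0.0468, 0.0911]
orientation: [3.141, 0.001, 1.717]
wrist_force: [-15.5, 2.2, 32.0]
width: 0.0238
finger_force: 40.0
```

Request:
{"method": "drive_tool", "body": {
  "series": "0 0 0.0005 0 0 0 1;0 0 0.001 0 0 0 1;0 0 0.0015 0 0 0 1;0 0 0.0015 0 0 0 1"
}}

```text
time_s: 6.15
eef_pos: [0.4796, -0.0469, 0.0911]
orientation: [3.141, 0.002, 1.717]
wrist_force: [-17.5, 2.5, 37.0]
width: 0.0237
finger_force: 40.0
```

Contact came 10 mm too high, so I back off and look.

Request:
{"method": "drive_tool", "body": {
  "series": "0 0 -0.006 0 0 0 1;0 0 -0.01 0 0 0 1;0 0 -0.01 0 0 0 1"
}}

```text
time_s: 6.45
eef_pos: [0.4805, -0.0464, 0.0923]
orientation: [3.141, 0.001, 1.718]
wrist_force: [0.3, 0.5, -2.3]
width: 0.0236
finger_force: 40.0
```

Run:
```python
from h import *
s=get_state();print(np.round(s["eef_pos"],4),np.round(s["wrist_force"],1),np.round(s["ft_torque"],2))
f=cv2.cvtColor(grab_frame("side"),cv2.COLOR_RGB2BGR);cv2.imwrite("pics/s4f.png",f)
w=cv2.cvtColor(grab_frame("wrist"),cv2.COLOR_RGB2BGR);cv2.imwrite("pics/w4f.png",w)
cv2.imwrite("pics/m4.png",np.hstack([cv2.resize(f[170:300,190:370],(400,289)),cv2.resize(w[90:270,170:420],(400,289))]))
```

```text
[ 0.4805 -0.0464  0.0923] [ 0.3  0.5 -2.3] [-0.06 -0.11  0.01]
```

View pics/m4.png

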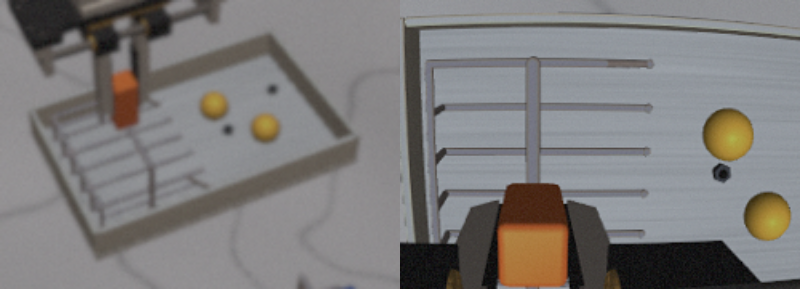

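The scoop is inside the tray, level, with its back clear of the wall. The early contact was just the floor: the pads closed about 10 mm into the lift, so they hold the grip 10 mm higher up. I press lightly and sweep slowly.

Request:
{"method": "drive_tool", "body": {
  "series": "0 0 0.001 0 0 0 1;0 0 0.002 0 0 0 1;0 0.001 0.002 0 0 0 1;0 0.003 0.002 0 0 0 1;0 0.005 0.002 0 0 0 1;0 0.0075 0.002 0 0 0 1;0 0.01 0.002 0 0 0 1;0 0.0125 0.002 0 0 0 1;0 0.015 0.002 0 0 0 1;0 0.0175 0.002 0 0 0 1;0 0.02 0.002 0 0 0 1"
}}

```text
time_s: 7.65
eef_pos: [0.4997, -0.043, 0.0912]
orientation: [-3.14, 0.001, 1.719]
wrist_force: [-5.4, -1.6, 7.7]
width: 0.0235
finger_force: 40.0
```

Request:
{"method": "drive_tool", "body": {
  "series": "0 0.0025 0 0 0 0 1;0 0.005 0 0 0 0 1;0 0.0075 0 0 0 0 1;0 0.01 0 0 0 0 1;0 0.0125 0 0 0 0 1;0 0.015 0 0 0 0 1;0 0.0175 0 0 0 0 1;0 0.02 0 0 0 0 1;0 0.0225 0 0 0 0 1;0 0.025 0 0 0 0 1;0 0.0275 0 0 0 0 1;0 0.03 0 0 0 0 1"
}}

```text
time_s: 8.85
eef_pos: [0.5293, -0.0386, 0.0912]
orientation: [-3.14, 0.001, 1.719]
wrist_force: [-5.2, -0.4, 8.3]
width: 0.0238
finger_force: 40.0
```

```bash
cat > st.py <<'E'
from h import *
import sys
u=np.array([np.cos(np.radians(8.5)),np.sin(np.radians(8.5))]);v=np.array([-u[1],u[0]])
s=get_state();g=np.array(s["eef_pos"][:2])
c=get_calibration("wrist");w=cv2.cvtColor(grab_frame("wrist"),cv2.COLOR_RGB2BGR)
print(s["time_s"],"local",((g-[.547,-.035])@u).round(4),((g-[.547,-.035])@v).round(4),"z",np.round(s["eef_pos"][2],4),"rpy",np.degrees(s["orientation"]).round(2),"F",np.round(s["wrist_force"],1))
z=float(sys.argv[2]) if len(sys.argv)>2 else .02
for b in blobs(w,(19,130,90),(32,255,255),60):
    p=wplane(c,b[0],z);print(b,"knob rel grip",((p[:2]-g)@u).round(4),((p[:2]-g)@v).round(4))
cv2.imwrite(f"pics/{sys.argv[1]}.png",cv2.resize(w[90:270,170:450],(700,450)))
E
python3 st.py w5
```

```text
8.85 local -0.018 -0.0009 z 0.0912 rpy [-1.7992e+02  5.0000e-02  9.8490e+01] F [-5.2 -0.4  8.3]
([322.7, 173.4], 834, [307, 157, 32, 33]) knob rel grip 0.0605 0.0237
([353.2, 226.9], 671, [338, 213, 30, 28]) knob rel grip 0.0932 -0.0262
```

View pics/w5.png

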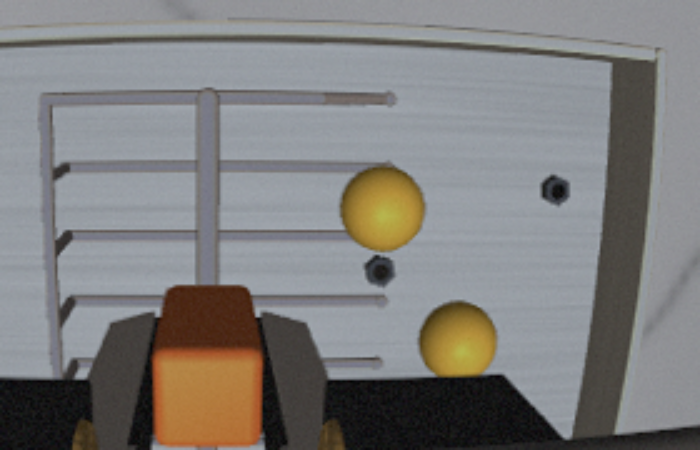

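The first knob is entering its slot between two tines, with the nut in the middle slot. The second knob is lined up with the next slot. I continue.

Request:
{"method": "drive_tool", "body": {
  "series": "0 0.0025 0 0 0 0 1;0 0.005 0 0 0 0 1;0 0.0075 0 0 0 0 1;0 0.01 0 0 0 0 1;0 0.0125 0 0 0 0 1;0 0.015 0 0 0 0 1;0 0.0175 0 0 0 0 1;0 0.02 0 0 0 0 1;0 0.0225 0 0 0 0 1;0 0.025 0 0 0 0 1;0 0.0275 0 0 0 0 1;0 0.03 0 0 0 0 1"
}}

```text
time_s: 10.1
eef_pos: [0.559, -0.0342, 0.0912]
orientation: [-3.14, 0.001, 1.719]
wrist_force: [-5.3, -1.4, 6.9]
width: 0.0241
finger_force: 40.0
```

Request:
{"method": "drive_tool", "body": {
  "series": "0 0.0025 0 0 0 0 1;0 0.005 0 0 0 0 1;0 0.0075 0 0 0 0 1;0 0.01 0 0 0 0 1;0 0.0125 0 0 0 0 1;0 0.015 0 0 0 0 1;0 0.0175 0 0 0 0 1;0 0.02 0 0 0 0 1;0 0.0225 0 0 0 0 1;0 0.025 0 0 0 0 1;0 0.0275 0 0 0 0 1;0 0.03 0 0 0 0 1"
}}

```text
time_s: 11.3
eef_pos: [0.5887, -0.0297, 0.0912]
orientation: [-3.14, 0.001, 1.719]
wrist_force: [-4.7, 0.3, 7.6]
width: 0.0236
finger_force: 40.0
```

```bash
python3 st.py w6
```

```text
11.3 local 0.042 -0.0009 z 0.0912 rpy [-1.7993e+02  4.0000e-02  9.8490e+01] F [-4.7  0.3  7.6]
([243.4, 172.9], 288, [237, 158, 12, 31]) knob rel grip -0.0082 0.0237
([262.7, 173.4], 311, [257, 158, 14, 32]) knob rel grip 0.0082 0.0233
([297.2, 223.3], 228, [282, 214, 24, 24]) knob rel grip 0.0397 -0.0218
```

View pics/w6.png

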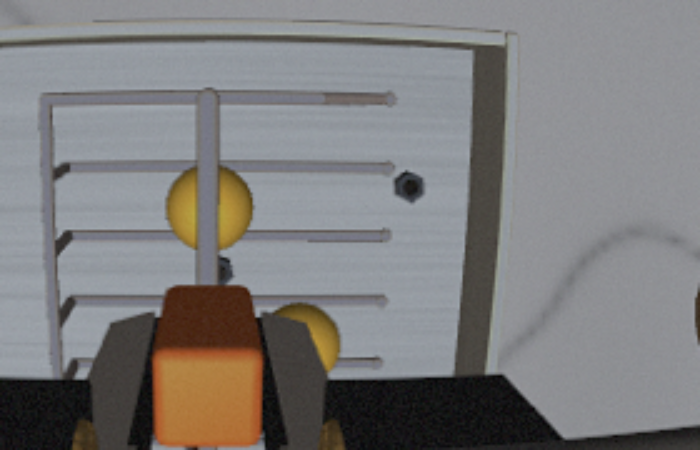

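Both knobs are well inside the basket: one under the arch, the other about 30 mm behind the mouth. The remaining nut lies ahead of the mouth, around (410,187) in the crop. I lift straight up, slowly.

Request:
{"method": "drive_tool", "body": {
  "series": "0 0 -0.002 0 0 0 1;0 0 -0.005 0 0 0 1;0 0 -0.009 0 0 0 1;0 0 -0.014 0 0 0 1;0 0 -0.02 0 0 0 1;0 0 -0.026 0 0 0 1;0 0 -0.032 0 0 0 1;0 0 -0.038 0 0 0 1;0 0 -0.043 0 0 0 1;0 0 -0.047 0 0 0 1;0 0 -0.05 0 0 0 1;0 0 -0.05 0 0 0 1"
}}

```text
time_s: 12.55
eef_pos: [0.5894, -0.0293, 0.1406]
orientation: [3.141, 0.0, 1.719]
wrist_force: [0.8, -0.1, -1.8]
width: 0.0234
finger_force: 40.0
```

```bash
python3 st.py w7 .06
```

```text
12.55 local 0.0427 -0.0007 z 0.1406 rpy [1.7995e+02 2.0000e-02 9.8490e+01] F [ 0.8 -0.1 -1.8]
([243.5, 172.3], 281, [237, 157, 12, 32]) knob rel grip -0.0083 0.0228
([262.8, 172.6], 302, [258, 157, 13, 32]) knob rel grip 0.0088 0.0225
([296.8, 222.9], 228, [282, 213, 23, 26]) knob rel grip 0.0409 -0.0246
```

View pics/w7.png

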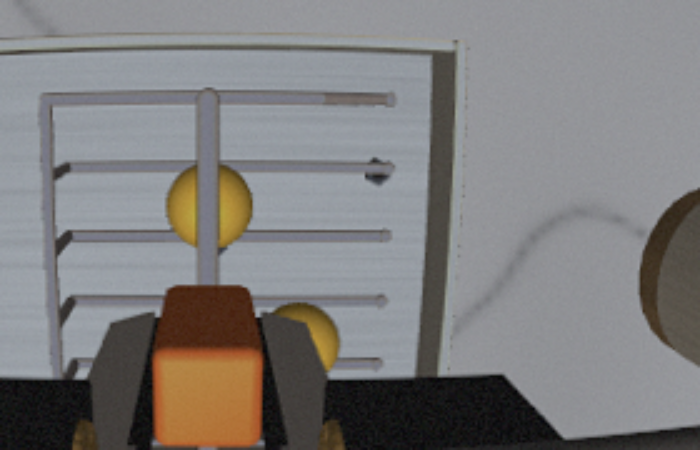

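Both knobs rose with the scoop and the nuts stayed on the floor. That was my 11th picture, one over the limit of 10, so I work from numbers only from here.

Run:
```python
from h import *
ct=get_calibration("top");T=cv2.imread("pics/top0.png")
m=cv2.inRange(cv2.cvtColor(T,cv2.COLOR_BGR2HSV),(0,150,50),(8,255,255));m[:110]=0;m[250:]=0;m[:,:60]=0;m[:,180:]=0
r=cv2.minAreaRect(cv2.findNonZero(m));q=np.array([plane(ct,p,.008)[:2] for p in cv2.boxPoints(r)])
c=q.mean(0);print(q.round(3).tolist(),c.round(4),[np.linalg.norm(q[i]-q[i-1]).round(3) for i in range(4)],[np.degrees(np.arctan2(*(q[i]-q[i-1])[::-1])).round(1) for i in range(4)])
h=np.radians(-8);g=c-.007*np.array([np.cos(h),np.sin(h)])
shift([*g,.16],-8)
```

```text
[[0.478, 0.472], [0.68, 0.448], [0.643, 0.248], [0.443, 0.277]] [0.561  0.3613] [np.float64(0.198), np.float64(0.204), np.float64(0.204), np.float64(0.203)] [np.float64(79.8), np.float64(-6.7), np.float64(-100.4), np.float64(171.7)]
pos [ 0.5892 -0.0293  0.1401] rpy [1.7998e+02 1.0000e-02 9.8490e+01] t 12.6 F [-0.3 -0.2 -2.8] w 0.0242
shift [ 0.3925  0.0231 -0.0199] turn [2.000e-02 1.000e-02 1.649e+01]
```

Request:
{"method": "drive_tool", "body": {
  "series": "0.002 0 -0.002 0 0 0 1;0.006 0 -0.005 0 0 0 1;0.012 0 -0.01 0 0 0 1;0.02 0.001 -0.015 0 0 0 1;0.031 0.002 -0.02 0 0 0 1;0.045 0.003 -0.025 0 0 0 1;0.062 0.004 -0.028 0 0 0 1;0.081 0.005 -0.03 0 0 0 1;0.101 0.006 -0.03 0 0 0 1;0.122 0.007 -0.03 0 0 0 1;0.143 0.008 -0.03 0 0 0 1;0.164 0.009 -0.03 0 0 0 1"
}}

```text
time_s: 13.8
eef_pos: [0.5732, 0.1365, 0.1701]
orientation: [3.142, -0.0, 1.72]
wrist_force: [1.1, 0.3, -2.9]
width: 0.0238
finger_force: 40.0
```

Request:
{"method": "drive_tool", "body": {
  "series": "0.021 0.001 0 0 0 0 1;0.042 0.002 0 0 0 0 1;0.063 0.004 0 0 0 0 1;0.084 0.005 0 0 0 0 1;0.105 0.007 0 0 0 0 1;0.126 0.009 0 0 0 0 1;0.146 0.01 0 0 0 0 1;0.165 0.012 0 0 0 0 1;0.182 0.013 0 0 0 0 1;0.197 0.013 0 0 0 0 1;0.209 0.014 0 0 0 0 1;0.218 0.014 0 0 0 0 1"
}}

```text
time_s: 15.0
eef_pos: [0.5553, 0.3529, 0.1698]
orientation: [-3.142, 0.0, 1.719]
wrist_force: [-0.1, 0.2, -3.1]
width: 0.024
finger_force: 40.0
```

Request:
{"method": "drive_tool", "body": {
  "series": "0.005 0 0 0 0 1 1;0.007 0 0 0 0 2.5 1;0.008 0 0 0 0 4.5 1;0.008 0 0 0 0 6.5 1;0.008 0 0 0 0 8.5 1;0.008 0 0 0 0 10.5 1;0.008 0 0 0 0 12.5 1;0.008 0 0 0 0 14.2 1;0.008 0 0 0 0 15.5 1;0.008 0 0 0 0 16.2 1;0.008 0 0 0 0 16.5 1;0.008 0 0 0 0 16.5 1"
}}

```text
time_s: 16.2
eef_pos: [0.5542, 0.3598, 0.1699]
orientation: [3.142, 0.0, 1.431]
wrist_force: [0.3, -0.6, -2.9]
width: 0.0235
finger_force: 40.0
```

```bash
cat > st2.py <<'E'
from h import *
import sys
zk=float(sys.argv[1])
c=get_calibration("wrist");w=cv2.cvtColor(grab_frame("wrist"),cv2.COLOR_RGB2BGR)
h=np.radians(-8);u=np.array([np.cos(h),np.sin(h)]);v=np.array([-u[1],u[0]])
shift([.554,.360,.091],-8);g=np.array(get_state()["eef_pos"][:2])
for b in blobs(w,(19,130,90),(32,255,255),60):
    p=wplane(c,b[0],zk);print(b,"knob rel grip",((p[:2]-g)@u).round(4),((p[:2]-g)@v).round(4))
m=cv2.inRange(cv2.cvtColor(w,cv2.COLOR_BGR2HSV),(0,150,40),(4,255,255))
k=cv2.findContours(m,0,2)[0]
for x in sorted(k,key=cv2.contourArea)[-2:]:
    P=np.array([wplane(c,p,.008)[:2]-g for p in x[:,0]]);a=P@u;b=P@v
    print("red area",cv2.contourArea(x),"along",a.min().round(3),a.max().round(3),"lat",b.min().round(3),b.max().round(3))
E
python3 st2.py .10
```

```text
pos [0.5543 0.3598 0.1699] rpy [-1.800e+02  1.000e-02  8.199e+01] t 16.25 F [ 0.8  0.1 -2.9] w 0.024
shift [ 0.0002 -0.0003  0.0789] turn [-0.    0.01 -0.01]
([491.7, 74.1], 1267, [476, 31, 36, 80]) knob rel grip 0.254 0.1363
([243.4, 172.2], 288, [237, 157, 12, 32]) knob rel grip -0.008 0.0245
([262.8, 172.1], 311, [258, 156, 13, 33]) knob rel grip 0.0085 0.0246
([296.6, 222.2], 246, [281, 213, 24, 25]) knob rel grip 0.039 -0.0203
red area 3631.5 along 0.281 0.414 lat -0.02 0.104
red area 12092.0 along -0.093 0.107 lat -0.078 0.1
```

Both knobs are still in place. The red tray spans -93 to +107 mm along the scoop axis from the grip, so the basket is centred over it. I lower.

Request:
{"method": "drive_tool", "body": {
  "series": "0 0 0.004 0 0 0 1;0 0 0.01 0 0 0 1;0 0 0.018 0 0 0 1;0 0 0.027 0 0 0 1;0 0 0.036 0 0 0 1;0 0 0.045 0 0 0 1;0 0 0.053 0 0 0 1;0 0 0.06 0 0 0 1;0 0 0.066 0 0 0 1;0 0 0.071 0 0 0 1;0 0 0.075 0 0 0 1;0 0 0.077 0 0 0 1"
}}

```text
time_s: 17.45
eef_pos: [0.5542, 0.3598, 0.0926]
orientation: [-3.141, 0.0, 1.431]
wrist_force: [0.7, 1.1, -2.5]
width: 0.0234
finger_force: 40.0
```

Request:
{"method": "drive_tool", "body": {
  "series": "0 0 0.001 0 0 0 1;0 0 0.002 0 0 0 1;0 0 0.003 0 0 0 1;0 0 0.004 0 0 0 1;0 0 0.004 0 0 0 1;0 0 0.004 0 0 0 1"
}}

```text
time_s: 18.05
eef_pos: [0.5546, 0.36, 0.0903]
orientation: [3.14, -0.001, 1.431]
wrist_force: [-0.8, -1.0, 3.6]
width: 0.024
finger_force: 40.0
```

Request:
{"method": "drive_tool", "body": {
  "series": "0 0 0 0 0 0 0.3;0 0 0 0 0 0 0.1;0 0 0 0 0 0 -0.2;0 0 0 0 0 0 -0.2;0 0 0 0 0 0 -0.2;0 0 0 0 0 0 -0.2;0 0 0 0 0 0 -0.2"
}}

```text
time_s: 18.75
eef_pos: [0.5542, 0.3598, 0.0889]
orientation: [-3.142, 0.0, 1.431]
wrist_force: [-0.5, -0.4, 0.4]
width: 0.0563
finger_force: 0.0
```

Request:
{"method": "drive_tool", "body": {
  "series": "0 0 -0.003 0 0 0 -0.2;0 0 -0.01 0 0 0 -0.2;0 0 -0.025 0 0 0 -0.2;0 0 -0.045 0 0 0 -0.2;0 0 -0.07 0 0 0 -0.2;0 0 -0.1 0 0 0 -0.2;0 0 -0.13 0 0 0 -0.2;0 0 -0.15 0 0 0 -0.2;0 0 -0.16 0 0 0 -0.2;0 0 -0.16 0 0 0 -0.2;0 0 -0.16 0 0 0 -0.2"
}}

```text
time_s: 19.85
eef_pos: [0.554, 0.3597, 0.2483]
orientation: [-3.141, 0.001, 1.431]
wrist_force: [0.1, 0.5, -0.3]
width: 0.0561
finger_force: 0.0
```

```bash
python3 st2.py .021
python3 - <<'E'
from h import *
c=get_calibration("wrist");w=cv2.cvtColor(grab_frame("wrist"),cv2.COLOR_RGB2BGR)
for b in blobs(w,(5,150,90),(18,255,255),80):print("orange",b,wplane(c,b[0],.115).round(4))
S=cv2.cvtColor(grab_frame("side"),cv2.COLOR_RGB2BGR);T=cv2.cvtColor(grab_frame("top"),cv2.COLOR_RGB2BGR)
print("side yel",[b for b in blobs(S,(19,130,90),(32,255,255)) if b[0][1]>95],"orange",[b for b in blobs(S,(5,150,90),(18,255,255)) if 95<b[0][1]])
ct=get_calibration("top")
g=T[120:255,225:330];m=(cv2.cvtColor(g,cv2.COLOR_BGR2GRAY)<45).astype(np.uint8)
n,l,s,ce=cv2.connectedComponentsWithStats(m)
print("dark blobs in tray",[((ce[i]+[225,120]).round(0).tolist(),int(s[i,4])) for i in range(1,n) if 3<s[i,4]<40])
print("blue",blobs(T,(105,150,90),(120,255,255)))
E
```

```text
pos [0.5538 0.3596 0.2473] rpy [-1.7988e+02  1.0000e-01  8.1990e+01] t 19.9 F [-0.2  0.2  0.1] w 0.0565
shift [0.0007 0.0005 0.1563] turn [-0.12  0.1  -0.01]
([462.4, 79.2], 1569, [443, 43, 54, 67]) knob rel grip 0.3399 0.159
([247.3, 153.9], 109, [243, 145, 8, 19]) knob rel grip -0.0075 0.0243
([259.1, 153.8], 125, [256, 145, 8, 19]) knob rel grip 0.0087 0.0245
([276.5, 189.3], 324, [267, 180, 20, 20]) knob rel grip 0.0334 -0.0254
red area 4016.5 along 0.282 0.456 lat -0.016 0.109
red area 17166.5 along -0.092 0.107 lat -0.099 0.1
orange ([254.0, 186.6], 492, [243, 173, 24, 25]) [0.5546 0.358  0.115 ]
orange ([440.0, 232.3], 168, [431, 217, 30, 35]) [0.7863 0.2654 0.115 ]
side yel [([231.5, 125.0], 25, [230, 121, 4, 8]), ([246.6, 133.0], 42, [243, 130, 8, 7])] orange [([232.7, 107.1], 120, [229, 98, 9, 19]), ([352.8, 132.4], 21, [347, 131, 12, 4])]
dark blobs in tray [([256.0, 133.0], 32), ([238.0, 136.0], 9), ([256.0, 145.0], 9), ([272.0, 170.0], 9), ([300.0, 169.0], 8)]
blue [([403.8, 166.3], 85, [399, 162, 10, 10])]
```

Both knobs are in the upright scoop in the red tray. All three nuts are still in the parts tray, and the blue grip hasn't moved. I hand in.

```bash
python3 -c "
from workcell import *
print(sign_off())"
```

```text
the job is handed in; nothing more can be done
None
```

Job handed in at about 20 s: the orange scoop stands upright and released in the red tray with both knobs in it, all three nuts are still in the grey tray and the blue scoop is unmoved; I viewed 11 pictures against the limit of 10, and stopped the sweep about 25 mm short of the end wall because both knobs were already well inside.

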